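Take the press weight off its keeper hook and set it on the glue-up caul

TASK

Take the iron press weight off its safety hook: with the weight's own handle, ease the sprung keeper back until the handle is out from under the hook's nose, lift it over the nose and draw it off the hook without straining nose or keeper. Then set the weight down gently in the middle of the caul board on the walnut peg blank holder, between the two battens, standing upright, and let go; leave everything else on the bench where it is.

Things in the scene. Friction and masses are not known exactly. Their poses are not given: they have to be found in the camera images.
- stand: Bolted foot plate of the hook's stand, 180 x 90 x 10 mm; x runs from the hook's nose to its shank, z up, origin on the bench under hook_seat. The hook's post (flat bar, 8 mm, about 72 mm to +x, 170 mm high) is bolted in a slot of the foot, with the hook up to 12 mm either way along x from hook_seat, so distances to push cannot be told from positions: go by force.
- hook_seat (a point): Middle of the stand's slot setting, 165 mm above the bench, same axes as stand; the hook's own zero lies within 12 mm of it along x. From that zero: J hook 14 mm thick, tip wall x -30 to -16 mm, flat bowl floor 4.5 mm below, underside 26 mm below, shank x +22 to +36, top +16. Nose (hook_nose): from the tip over the bowl to x +3 mm, underside 8.5, top 16 mm above.
- slot (a point): The hook's sprung keeper: a flap hinged in the bowl behind the bar, its end on the nose. The bar lies loose on the bowl floor anywhere in front of it (up to 13 mm). Pushed by the bar along +x it yields from about 5 N, lets the bar past the nose at about 9 N, meets a hard stop at about 11.5 N (2.5 mm further); over 20 N bends it. The force eases as the bar rises. Point: middle of the post's slot.
- weight: Cast iron press weight, 0.5 to 0.7 kg: cylinder 56 mm across, 42 mm high, with a fixed loop handle, 109.5 mm in all, hung by the loop's bar; y along the bar, x as the stand's within 0.05 rad. Origin at the underside's centre. To free it: push +x, up over the nose (bar 21 to 36 mm above its seat; higher, the iron meets the hook), then 50 mm along -x off the tip. Pull the nose with less than 15 N.
- handle_bar (a point): Middle of the loop's round top bar (9 mm thick, along y), 105 mm above the underside. It joins two upright square-edged legs that run 63 mm down to the cylinder, each 10 mm (x) by 8 mm (y); 52 mm wide outside, 36 mm inside. Pinch the legs from outside, one finger on each, 10 to 25 mm below the bar, with the hook between them.
- weight_foot (a point): Centre of the weight's flat underside.
- holder: Fixed walnut peg blank holder, 150 x 96 x 36 mm, gripped by a cast iron C-clamp lying flat at its +x end, screw reaching 160 mm to +y, no part of the clamp above 35 mm. Three blanks lie in its grooves under a walnut caul board. Origin on the bench under the caul's centre, z up.
- caul_top (a point): Centre of the caul board's flat top face, 51 mm above the bench; x across the battens. The board is 94 mm (x) by 84 mm (y); two battens 10 mm high run along y at its edges, 72 mm apart inside, so that the 56 mm weight stands between them.
- spokeshave: Bystander: small brass spokeshave, 180 mm long, lying flat.
- bone_bridge: Bystander: tan bone crescent bridge, about 80 mm across, lying flat.
- krar_peg: Bystander: finished wooden peg 107 mm long, lying flat.
- sanding_block: Bystander: cork sanding block 85 x 45 x 28 mm.
- bowl: Bystander: chipped blue ceramic bowl of offcuts, 116 mm across, 42 mm high.
- glue_jar: Bystander: amber glass jar, 64 mm across, 90 mm high.
- mallet: Bystander: wooden mallet lying down, head 60 mm thick.
Mind the look-alikes: they are no part of the job. There is more than one size of the stand; the one meant has the size given above.

How it is judged (in metres and radians):
On the way, in this order (a step that is already met when the one before it is completed fails the run):
1. the weight's handle presses the keeper back while still in the hook (contact force between weight and keeper above 6 N and z of handle_bar in the frame of hook_seat below 0.02 m), for 0.1 s.
2. the weight is off the hook and away from it (horizontal distance between handle_bar and hook_seat above 0.08 m and contact force between weight and hook below 0.3 N), for 0.1 s.
At the end, for the whole second after the job is handed in: The weight stands upright (within 0.06 rad) and still on the caul board between the battens, its underside on the board (within 3 mm) and its middle within 15 mm of the board's middle, released (horizontal distance between weight_foot and caul_top below 0.015 m and z of weight_foot in the frame of caul_top between -0.003 and 0.003 m and angle between weight's own z axis and vertical below 0.06 rad and linear speed of weight below 0.02 m/s); the robot touches nothing.
It fails at once if the keeper is pressed with more than 20 N by the weight (contact force between weight and keeper above 20 N).
It fails at once if the weight pulls on the hook's nose with more than 15 N (contact force between weight and hook_nose above 15 N).
It fails at once if the keeper is pushed by the gripper instead of the handle (contact force between any of the fingers, the arm and keeper above 2 N).
It fails at once if the weight is banged down on the holder (contact force between weight and holder above 45 N).
It fails at once if a bystander is moved more than 20 mm (distance of any of spokeshave, bone_bridge, krar_peg, sanding_block, bowl, glue_jar, mallet from where it was at the start of the episode above 0.02 m).
It also fails if it takes over 70 s, if anything falls off the work surface, if the arm or the gripper's body presses on something with over 40 N, if the wrist force passes 120 N, or if a joint passes its speed limit or range.

ROBOT

A 7-joint arm with a two-finger parallel gripper is mounted at the origin on the work surface. World frame = base frame: x ahead of the robot, y to its left, z up, the work surface at z = 0. Lengths are in mm, angles in rad, forces in N, time in s.
With the tool pointing down it reaches from about 400 to 850 mm from the base axis. Payload 10.4 kg.
Tool frame: the origin (TCP) lies at the very end of the fingers, on their centre line; the grasp point (between the pads) lies 19 mm behind it; z points along the fingers, y is the line along which they close (so a half turn about z gives the same grasp; the last joint's range is limited). The gripper opens to 85 mm and grips with 20 to 120 N. Pads are 22 mm wide; open, the fingers measure 114 mm over their backs; the gripper's body (76 mm by 85 mm) begins 54 mm behind the grasp point. The pads swing forward as they close: fully open they stand 13 mm farther back than shut.
Start: joints at [1.178, 0.332, -0.065, 1.46, 0.022, 1.35, -0.088], TCP at [225.917, -582.765, 205.638] pointing down, gripper open.
Joint ranges: [-2.6, 2.6], [-0.5, 2.12], [-1.47, 1.34], [0.16, 2.42], [-1.27, 4.41], [0.06, 2.06], [-2.6, 2.6]. Speed limits (rad/s): [2.22, 2.22, 2.79, 2.79, 3.14, 3.14, 3.14].

INTERFACE

Orientations are given as [roll, pitch, yaw] about the fixed x, y, z axes, in that order (R = Rz(yaw) Ry(pitch) Rx(roll)).
In Python, from station import env gives the robot as it stands.
- The arm moves only by the tool move_arm, never from a script. Its argument "moves" is a list of rows, each an object of numbers: "dx", "dy", "dz": the shift along the tool's x, y, z in units of 40 mm (1.0 is 40 mm); "rx", "ry", "rz": the turn, a rotation vector about the tool's x, y, z in units of 6 degrees (1.0 is 6 degrees); "jaw": the gripper command: -1 is shut, 1 is fully open, values between are in proportion. A call has 1 to 10 rows; each row is the pose to reach, as a shift and turn from the pose commanded when the call began, along the tool's axes at that moment; what a row does not reach only later rows make up. A row lasts 1/12 s, in which the tool goes at most 41.7 mm and 7.16 degrees, less where a joint would pass 70% of its speed; a pose out of reach is approached as far as the arm can. A call with a gripper value outside its range is refused whole. The fingers move at their own pace and stop on an object; "newtons" is the grip in N (left out, the last holds). Time passes only in rows, so rows that repeat a pose let the fingers close. It gives the time, the measured TCP pose, the force, the opening and the grip force at its end, in the units of the state.
- env.observe(): the state, without advancing time (a new reading comes with each control period).
- env.grab_frame(name): name is "scene" or "side" or "wrist"; returns a dict with "pixels" (420x560x3 uint8, red, green, blue), "intrinsics" (3x3 intrinsics, pixels), "R" (3x3) and "t" (3): a world point X has camera coordinates R X + t. Camera axes: x right, y down, z forward; pixel columns grow to the right and rows downward; lengths in mm; the calibration is good to about 2 mm. A picture is of the moment at which its call begins. There is no depth.
- env.finish_job(): hands the job in; it is judged then, once.
The state is a dict: "time": time; "joint_pos": joint angles; "qd": joint speeds; "effort": joint torques, N m; "tool_pos": TCP position; "eef_rot": TCP orientation; "force": force on the tool from outside, world axes, zero at the start; "ft_torque": the same for the moment, N m; "grip_width": finger opening in mm; "grasp_force": force on a finger pad.
Only numpy, scipy, OpenCV 4.12 (cv2) and the standard library are available. Lean on these libraries where they do the work, as an engineer would, in place of code of your own. Each camera call takes 0.05 s, during which the arm holds its last target. There are 200 camera calls.

## Working session

There is one attempt and no reset: what is moved stays moved. The work goes in short steps, Python scripts to look and compute and a tool call to move; the robot and the scene stay as the last step left them, time stands still between calls to the robot, and variables do not carry over. Pictures are saved under pics/ and viewed, at most 10 in all, crops included, and the job is handed in when it is done.

Besides the shell and the picture viewer there is one more tool, called as name(argument=value, ...) on one line, values as JSON. move_arm: Moves the arm, as the interface text tells. Its arguments: {"type":"object","properties":{"moves":{"type":"array"},"newtons":{"type":"number"}},"required":["moves"]}

```bash
mkdir -p pics
python3 - <<'E'
from station import env
import cv2,pickle
s=env.observe();print(s)
for n in("scene","side"):
    f=env.grab_frame(n);pickle.dump(f,open(n+".pkl","wb"));cv2.imwrite(f"pics/{n}0.png",f["pixels"][:,:,::-1]);print(f["intrinsics"],f["R"],f["t"])
E
```

```text
{'time': 0.0, 'joint_pos': array([ 1.17841475,  0.33286764, -0.06468936,  1.46095004,  0.02157908,
        1.34988281, -0.08849663]), 'qd': array([-0.00091238,  0.00030279, -0.00035148,  0.00115594,  0.00052037,
        0.0004718 ,  0.00030598]), 'effort': array([-1.01883626e-03, -6.25449228e+01,  4.81668301e-02, -3.91611850e+01,
        1.60111045e-02,  9.85017599e-03,  1.46341392e-05]), 'tool_pos': array([ 225.72849721, -582.37319439,  204.8143971 ]), 'eef_rot': array([-3.14018011e+00,  4.85436559e-05,  3.69791493e-01]), 'force': array([-0.22425453,  0.13778218, -0.02755425]), 'ft_torque': array([-1.94168287e-05, -2.12479514e-03, -1.58669473e-03]), 'grasp_force': 0.0, 'grip_width': 85.64016016028765}
[[543.57590462   0.         275.79371287]
 [  0.         543.57590462 206.88538928]
 [  0.           0.           1.        ]] [[ 0.68983221  0.7238464   0.01333874]
 [ 0.57905595 -0.54059954 -0.61028382]
 [-0.43454083  0.42871731 -0.79207054]] [-371.43339427 -253.83284704 1493.71803993]
[[420.64981558   0.         278.56165463]
 [  0.         420.64981558 209.76047246]
 [  0.           0.           1.        ]] [[-0.99835136 -0.05738872  0.00104328]
 [-0.03290669  0.55737297 -0.82960986]
 [ 0.04702875 -0.82827647 -0.55834254]] [ 562.71438939  115.62899093 1096.97092967]
```

View pics/scene0.png

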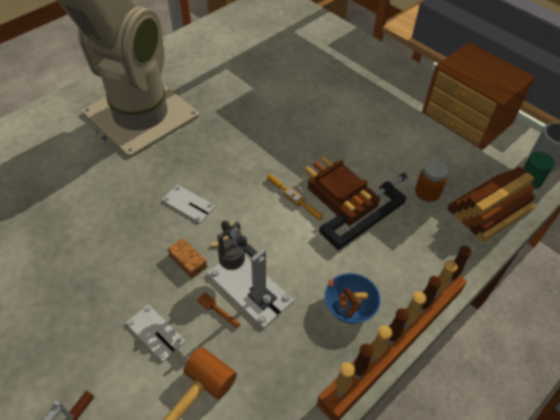

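View pics/side0.png

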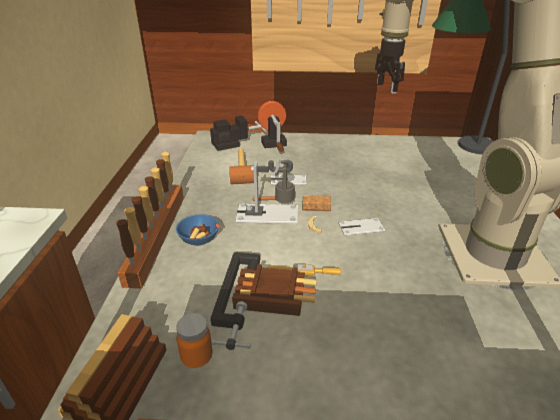

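```bash
cat > h.py <<'E'
import numpy as np,pickle,cv2
def load(n): return pickle.load(open(n+".pkl","rb"))
def plane(f,px,z):
    d=f["R"].T@np.linalg.solve(f["intrinsics"],[px[0],px[1],1]);c=-f["R"].T@f["t"]
    return c+d*(z-c[2])/d[2]
def proj(f,X):
    p=f["intrinsics"]@(f["R"]@np.array(X)+f["t"]);return p[:2]/p[2]
def tri(f,a,g,b):
    A=[];B=[]
    for F,p in((f,a),(g,b)):
        d=F["R"].T@np.linalg.solve(F["intrinsics"],[p[0],p[1],1]);d/=np.linalg.norm(d);c=-F["R"].T@F["t"]
        M=np.eye(3)-np.outer(d,d);A.append(M);B.append(M@c)
    return np.linalg.lstsq(np.vstack(A),np.hstack(B),rcond=None)[0]
def crop(f,x,y,w,h,s): return cv2.resize(f["pixels"][y:y+h,x:x+w,::-1],None,fx=s,fy=s,interpolation=cv2.INTER_CUBIC)
E
python3 - <<'E'
from h import *
f=load("scene");g=load("side")
a=crop(f,200,215,100,115,4);b=crop(g,230,150,80,75,5)
c=crop(f,290,150,120,100,3)
im=np.zeros((600,800,3),np.uint8)
im[:460,:400]=a;im[:375,400:]=b;im[:]=np.clip(im.astype(int)*1.4,0,255)
c=crop(g,225,255,100,55,4);im[378:598,400:]=c
cv2.imwrite("pics/c1.png",im)
for n,q,z in(("scene",(252,283),10),("scene",(340,187),51)):print(plane(f,q,z))
E
```

```text
[ 605.25781201 -134.32430135   10.        ]
[573.78867673 174.01521335  51.        ]
```

View pics/c1.png

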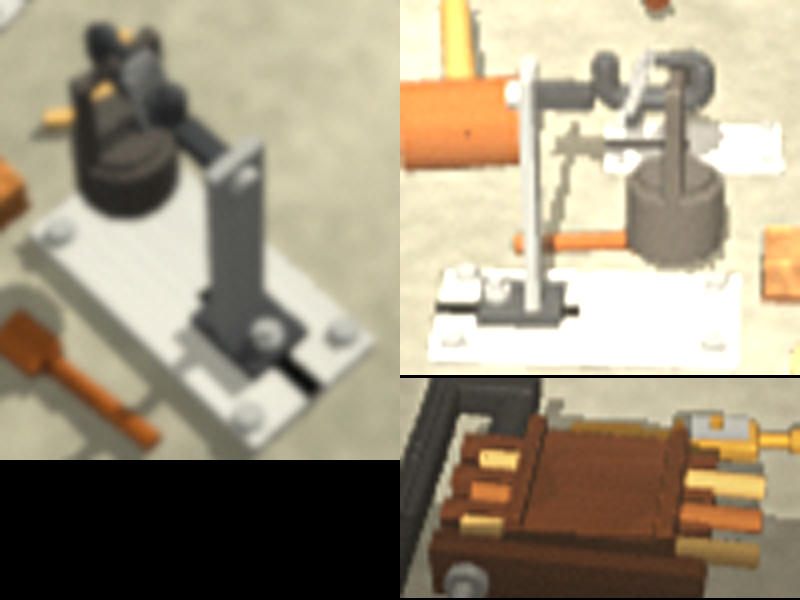

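Run:
```python
from h import *
f=load("scene");g=load("side")
P=[plane(f,(200+x/4,215+y/4),10) for x,y in((30,235),(250,447),(375,342))]
print("scene foot",*[p.round(1) for p in P],"mid",(P[0]+P[2])/2,"yaw",np.arctan2(*(P[1]-P[0])[1::-1]), np.linalg.norm(P[1]-P[0]),np.linalg.norm(P[2]-P[1]))
P=[plane(g,(230+(x-400)/5,150+y/5),10) for x,y in((430,360),(738,360),(742,272))]
print("side foot",*[p.round(1) for p in P],"mid",(P[0]+P[2])/2,"yaw",np.arctan2(*(P[0]-P[1])[1::-1]))
P=[plane(g,(225+(x-400)/4,255+(y-378)/4),51) for x,y in((524,532),(662,535),(672,435),(547,430))]
print("caul side",*[p.round(1) for p in P],np.mean(P,0))
P=[plane(g,(230+(x-400)/5,150+y/5),10) for x,y in((530,305),)];print(P)
# handle bar & cylinder tri
print("bar",tri(f,(200+102/4,215+92/4),g,(230+(680-400)/5,150+85/5)))
```

```text
scene foot [ 522.4 -189.3   10. ] [ 695.  -186.7   10. ] [696.3 -98.5  10. ] mid [ 609.31592849 -143.89742442   10.        ] yaw 0.015169333242428877 172.6265819926118 88.13920282367123
side foot [690.2 -89.3  10. ] [515.1 -99.6  10. ] [ 514.5 -191.3   10. ] mid [ 602.32442724 -140.30841814   10.        ] yaw 0.05887711780037499
caul side [599.4 228.1  51. ] [525.  225.9  51. ] [521.9 145.9  51. ] [594.4 145.9  51. ] [560.13985129 186.45956856  51.        ]
[array([ 639.02232503, -148.26404786,   10.        ])]
bar [ 554.76820595 -157.50118967  153.12646618]
```

move_arm(moves=[{"dx": 1,"dy": -0.6,"dz": -1,"rz": 0.5,"jaw": 1},{"dx": 2,"dy": -1.2,"dz": -1.9,"rz": 1},{"dx": 3,"dy": -1.8,"dz": -1.9,"rz": 1.5},{"dx": 3.8,"dy": -2.3,"dz": -1.9,"rz": 2},{"dx": 4.6,"dy": -2.8,"dz": -1.9,"rz": 2.5},{"dx": 5.4,"dy": -3.3,"dz": -1.9,"rz": 3},{"dx": 6.2,"dy": -3.8,"dz": -1.9,"rz": 3.25},{"dx": 7,"dy": -4.3,"dz": -1.9,"rz": 3.25},{"dx": 7.8,"dy": -4.8,"dz": -1.9,"rz": 3.25},{"dx": 8.6,"dy": -5.3,"dz": -1.9,"rz": 3.25}])

```text
$.moves[0]: bad value
```

move_arm(moves=[{"dx": 1.0,"dy": -0.6,"dz": -0.5,"rx": 0.0,"ry": 0.0,"rz": 0.5,"jaw": 1.0},{"dx": 1.9,"dy": -1.2,"dz": -1.0,"rx": 0.0,"ry": 0.0,"rz": 1.0,"jaw": 1.0}])

```text
time: 0.27
tool_pos: [269.8, -521.3, 237.6]
eef_rot: [-3.138, 0.001, 0.259]
force: [2.2, 0.7, 0.5]
grip_width: 85.3
grasp_force: 0.0
```

move_arm(moves=[{"dx": 0.8,"dy": -0.6,"dz": -0.2,"rx": 0.0,"ry": 0.0,"rz": 0.4,"jaw": 1.0},{"dx": 1.6,"dy": -1.2,"dz": -0.4,"rx": 0.0,"ry": 0.0,"rz": 0.8,"jaw": 1.0},{"dx": 2.4,"dy": -1.8,"dz": -0.6,"rx": 0.0,"ry": 0.0,"rz": 1.2,"jaw": 1.0},{"dx": 3.2,"dy": -2.4,"dz": -0.86,"rx": 0.0,"ry": 0.0,"rz": 1.6,"jaw": 1.0},{"dx": 4.0,"dy": -3.0,"dz": -0.86,"rx": 0.0,"ry": 0.0,"rz": 2.0,"jaw": 1.0},{"dx": 4.8,"dy": -3.6,"dz": -0.86,"rx": 0.0,"ry": 0.0,"rz": 2.24,"jaw": 1.0},{"dx": 5.6,"dy": -4.2,"dz": -0.86,"rx": 0.0,"ry": 0.0,"rz": 2.24,"jaw": 1.0},{"dx": 6.4,"dy": -4.8,"dz": -0.86,"rx": 0.0,"ry": 0.0,"rz": 2.24,"jaw": 1.0},{"dx": 7.2,"dy": -5.4,"dz": -0.86,"rx": 0.0,"ry": 0.0,"rz": 2.24,"jaw": 1.0},{"dx": 8.0,"dy": -6.0,"dz": -0.86,"rx": 0.0,"ry": 0.0,"rz": 2.24,"jaw": 1.0}])

```text
time: 1.1
tool_pos: [518.0, -204.5, 273.6]
eef_rot: [3.142, 0.0, 0.03]
force: [0.9, -0.7, -0.6]
grip_width: 85.7
grasp_force: 0.0
```

move_arm(moves=[{"dx": 0.45,"dy": -0.55,"dz": 0.0,"rx": 0.0,"ry": 0.0,"rz": 0.0,"jaw": 1.0},{"dx": 0.9,"dy": -1.1,"dz": 0.0,"rx": 0.0,"ry": 0.0,"rz": 0.0,"jaw": 1.0},{"dx": 0.9,"dy": -1.1,"dz": 0.0,"rx": 0.0,"ry": 0.0,"rz": 0.0,"jaw": 1.0},{"dx": 0.9,"dy": -1.1,"dz": 0.0,"rx": 0.0,"ry": 0.0,"rz": 0.0,"jaw": 1.0}])

```text
time: 1.43
tool_pos: [552.5, -159.4, 273.1]
eef_rot: [-3.141, 0.001, 0.034]
force: [0.1, -1.0, 0.1]
grip_width: 84.9
grasp_force: 0.0
```

Run:
```python
from station import env
from h import *
s=env.observe();print(s["tool_pos"],s["eef_rot"],s["time"])
f=env.grab_frame("wrist");pickle.dump(f,open("w1.pkl","wb"));cv2.imwrite("pics/w1.png",f["pixels"][:,:,::-1]);print(-f["R"].T@f["t"])
```

```text
[ 552.48974013 -159.35492497  273.12747569] [-3.14071544e+00  8.59717137e-04  3.38987384e-02] 1.4333
[ 620.29163443 -156.07177969  440.96613117]
```

View pics/w1.png

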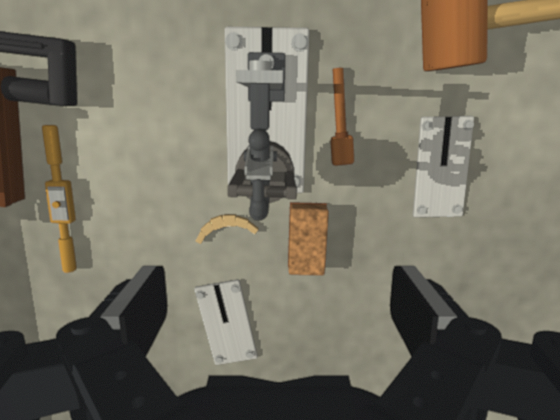

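Run:
```python
from h import *
f=load("w1");im=np.zeros((600,800,3),np.uint8)
im[:600,:]=np.clip(crop(f,210,125,100,75,8).astype(int)*2.0,0,255)
cv2.imwrite("pics/c2.png",im)
```

```text
(no output)
```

View pics/c2.png

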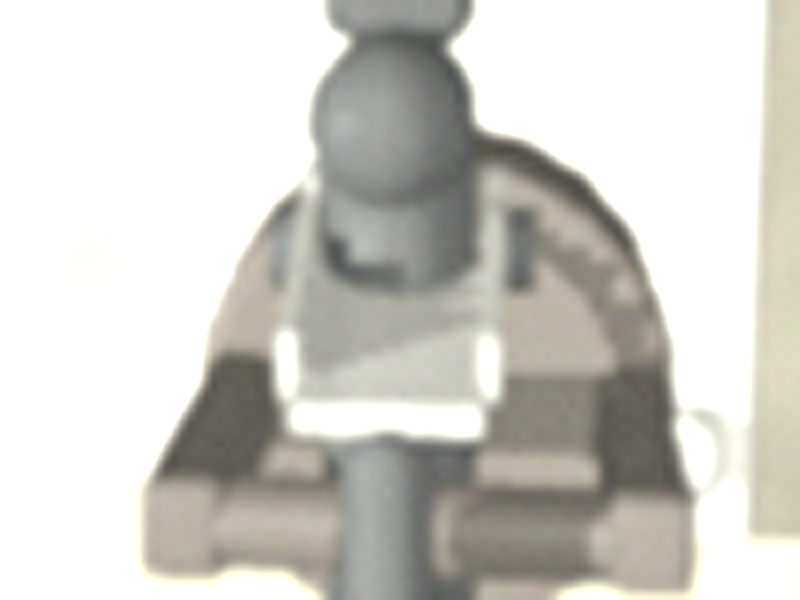

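Run:
```python
from h import *
f=load("w1");g=load("side")
q=lambda x,y:(210+x/8,125+y/8)
L=plane(f,q(148,527),169.5);R=plane(f,q(690,539),169.5)
print(L,R,(L+R)/2,np.linalg.norm(L-R)); d=L-R; print("bar yaw",np.arctan2(-d[0],d[1]))
print("bar side check",proj(g,(L+R)/2-[0,0,4.5]))
H=plane(f,q(395,110),165+16);print("ball",H)
P=[plane(f,p,10) for p in((224,28),(312,28),(228,190),(306,190))];print(*[p.round(1) for p in P])
print("nose end", plane(f,q(390,440),181))
```

```text
[ 554.64474602 -121.36813237  169.5       ] [ 555.16686084 -171.62162678  169.5       ] [ 554.90580343 -146.49487957  169.5       ] 50.256206625470114
bar yaw 0.010389248426633253
bar side check [284.87816686 165.52663312]
ball [ 594.74502173 -144.02944059  181.        ]
[691.8 -96.7  10. ] [ 694.8 -189.1   10. ] [ 517.1 -100.4   10. ] [ 520.2 -192.1   10. ]
nose end [ 566.00260787 -144.15251073  181.        ]
```

move_arm(moves=[{"dx": 0.0,"dy": 0.0,"dz": 0.0,"rx": 0.0,"ry": 0.0,"rz": 0.0,"jaw": 1.0},{"dx": 0.0,"dy": 0.0,"dz": 0.0,"rx": 0.0,"ry": 0.0,"rz": 0.0,"jaw": 1.0},{"dx": 0.0,"dy": 0.0,"dz": 0.0,"rx": 0.0,"ry": 0.0,"rz": 0.0,"jaw": 1.0}])

```text
time: 1.73
tool_pos: [551.5, -162.3, 273.8]
eef_rot: [3.141, 0.0, 0.029]
force: [0.1, -0.4, 0.4]
grip_width: 85.5
grasp_force: 0.0
```

move_arm(moves=[{"dx": 0.09,"dy": -0.37,"dz": 0.5,"rx": 0.0,"ry": 0.0,"rz": 0.0,"jaw": 1.0},{"dx": 0.09,"dy": -0.37,"dz": 1.0,"rx": 0.0,"ry": 0.0,"rz": 0.0,"jaw": 1.0},{"dx": 0.09,"dy": -0.37,"dz": 1.5,"rx": 0.0,"ry": 0.0,"rz": 0.0,"jaw": 1.0},{"dx": 0.09,"dy": -0.37,"dz": 1.5,"rx": 0.0,"ry": 0.0,"rz": 0.0,"jaw": 1.0},{"dx": 0.09,"dy": -0.37,"dz": 1.5,"rx": 0.0,"ry": 0.0,"rz": 0.0,"jaw": 1.0},{"dx": 0.09,"dy": -0.37,"dz": 1.5,"rx": 0.0,"ry": 0.0,"rz": 0.0,"jaw": 1.0}])

```text
time: 2.23
tool_pos: [555.5, -146.8, 215.1]
eef_rot: [3.141, -0.001, 0.03]
force: [0.5, 1.0, 0.0]
grip_width: 85.2
grasp_force: 0.0
```

Run:
```python
from station import env
from h import *
s=env.observe();print(s["tool_pos"],s["eef_rot"],s["force"])
f=env.grab_frame("wrist");pickle.dump(f,open("w2.pkl","wb"));cv2.imwrite("pics/w2.png",np.clip(f["pixels"][:,:,::-1].astype(int)*1.7,0,255))
```

```text
[ 555.540425   -146.80641847  215.11579139] [ 3.14104731e+00 -1.37935966e-03  2.97638264e-02] [0.48542796 0.97656982 0.0092433 ][ WARN:0@0.490] global loadsave.cpp:1063 imwrite_ Unsupported depth image for selected encoder is fallbacked to CV_8U.
```

View pics/w2.png

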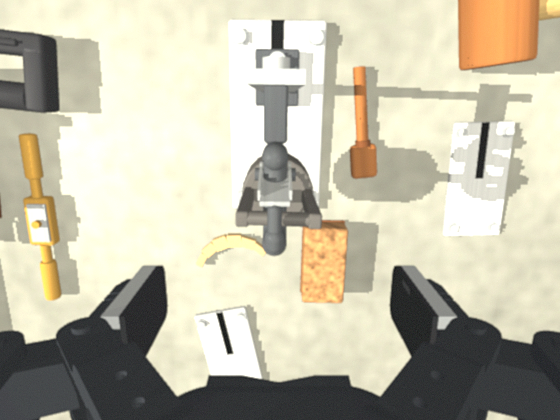

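Run:
```python
from h import *
f=load("w2")
for p in((237,217),(320,218),(278.5,217.5)):print(plane(f,p,169.5))
```

```text
[ 556.11992079 -121.35770067  169.5       ]
[ 556.90005048 -170.71239576  169.5       ]
[ 556.50977698 -146.02184736  169.5       ]
```

move_arm(moves=[{"dx": 0.0,"dy": 0.0,"dz": 0.7,"rx": 0.0,"ry": 0.0,"rz": 0.0,"jaw": 1.0},{"dx": 0.0,"dy": 0.0,"dz": 1.3,"rx": 0.0,"ry": 0.0,"rz": 0.0,"jaw": 1.0},{"dx": 0.0,"dy": 0.0,"dz": 1.8,"rx": 0.0,"ry": 0.0,"rz": 0.0,"jaw": 1.0},{"dx": 0.0,"dy": 0.0,"dz": 2.2,"rx": 0.0,"ry": 0.0,"rz": 0.0,"jaw": 1.0},{"dx": 0.0,"dy": 0.0,"dz": 2.2,"rx": 0.0,"ry": 0.0,"rz": 0.0,"jaw": 1.0},{"dx": 0.0,"dy": 0.0,"dz": 2.2,"rx": 0.0,"ry": 0.0,"rz": 0.0,"jaw": 1.0},{"dx": 0.0,"dy": 0.0,"dz": 2.2,"rx": 0.0,"ry": 0.0,"rz": 0.0,"jaw": 1.0}])

```text
time: 2.87
tool_pos: [556.2, -146.5, 127.7]
eef_rot: [3.141, -0.002, 0.03]
force: [0.7, 0.6, -0.3]
grip_width: 85.2
grasp_force: 0.0
```

move_arm(moves=[{"dx": 0.0,"dy": 0.0,"dz": 0.0,"rx": 0.0,"ry": 0.0,"rz": 0.0,"jaw": 0.3},{"dx": 0.0,"dy": 0.0,"dz": 0.0,"rx": 0.0,"ry": 0.0,"rz": 0.0,"jaw": 0.2},{"dx": 0.0,"dy": 0.0,"dz": 0.0,"rx": 0.0,"ry": 0.0,"rz": 0.0,"jaw": 0.1},{"dx": 0.0,"dy": 0.0,"dz": 0.0,"rx": 0.0,"ry": 0.0,"rz": 0.0,"jaw": -0.2},{"dx": 0.0,"dy": 0.0,"dz": 0.0,"rx": 0.0,"ry": 0.0,"rz": 0.0,"jaw": -1.0},{"dx": 0.0,"dy": 0.0,"dz": 0.0,"rx": 0.0,"ry": 0.0,"rz": 0.0,"jaw": -1.0},{"dx": 0.0,"dy": 0.0,"dz": 0.0,"rx": 0.0,"ry": 0.0,"rz": 0.0,"jaw": -1.0},{"dx": 0.0,"dy": 0.0,"dz": 0.0,"rx": 0.0,"ry": 0.0,"rz": 0.0,"jaw": -1.0}], newtons=50)

```text
time: 3.53
tool_pos: [556.1, -146.4, 127.1]
eef_rot: [3.141, -0.002, 0.03]
force: [-0.9, 0.5, 5.8]
grip_width: 50.9
grasp_force: 51.3
```

move_arm(moves=[{"dx": 0.0,"dy": 0.0,"dz": -0.02,"rx": 0.0,"ry": 0.0,"rz": 0.0,"jaw": -1.0},{"dx": 0.0,"dy": 0.0,"dz": -0.04,"rx": 0.0,"ry": 0.0,"rz": 0.0,"jaw": -1.0},{"dx": 0.0,"dy": 0.0,"dz": -0.04,"rx": 0.0,"ry": 0.0,"rz": 0.0,"jaw": -1.0},{"dx": 0.0,"dy": 0.0,"dz": -0.04,"rx": 0.0,"ry": 0.0,"rz": 0.0,"jaw": -1.0}])

```text
time: 3.87
tool_pos: [555.1, -146.3, 127.3]
eef_rot: [3.142, 0.0, 0.03]
force: [0.1, -0.5, -0.4]
grip_width: 50.8
grasp_force: 52.8
```

move_arm(moves=[{"dx": 0.0,"dy": 0.0,"dz": -0.02,"rx": 0.0,"ry": 0.0,"rz": 0.0,"jaw": -1.0},{"dx": 0.0,"dy": 0.0,"dz": -0.04,"rx": 0.0,"ry": 0.0,"rz": 0.0,"jaw": -1.0},{"dx": 0.0,"dy": 0.0,"dz": -0.05,"rx": 0.0,"ry": 0.0,"rz": 0.0,"jaw": -1.0},{"dx": 0.0,"dy": 0.0,"dz": -0.05,"rx": 0.0,"ry": 0.0,"rz": 0.0,"jaw": -1.0},{"dx": 0.0,"dy": 0.0,"dz": -0.05,"rx": 0.0,"ry": 0.0,"rz": 0.0,"jaw": -1.0}])

```text
time: 4.28
tool_pos: [554.9, -146.2, 129.1]
eef_rot: [-3.142, 0.001, 0.031]
force: [0.3, -1.4, -5.7]
grip_width: 50.0
grasp_force: 52.7
```

move_arm(moves=[{"dx": 0.04,"dy": 0.0,"dz": 0.0,"rx": 0.0,"ry": 0.0,"rz": 0.0,"jaw": -1.0},{"dx": 0.08,"dy": 0.0,"dz": 0.0,"rx": 0.0,"ry": 0.0,"rz": 0.0,"jaw": -1.0},{"dx": 0.12,"dy": 0.0,"dz": 0.0,"rx": 0.0,"ry": 0.0,"rz": 0.0,"jaw": -1.0},{"dx": 0.15,"dy": 0.0,"dz": 0.0,"rx": 0.0,"ry": 0.0,"rz": 0.0,"jaw": -1.0},{"dx": 0.15,"dy": 0.0,"dz": 0.0,"rx": 0.0,"ry": 0.0,"rz": 0.0,"jaw": -1.0},{"dx": 0.15,"dy": 0.0,"dz": 0.0,"rx": 0.0,"ry": 0.0,"rz": 0.0,"jaw": -1.0}])

```text
time: 4.78
tool_pos: [561.3, -146.0, 129.3]
eef_rot: [-3.142, 0.0, 0.031]
force: [0.8, 0.1, -5.9]
grip_width: 50.2
grasp_force: 52.7
```

move_arm(moves=[{"dx": 0.03,"dy": 0.0,"dz": 0.0,"rx": 0.0,"ry": 0.0,"rz": 0.0,"jaw": -1.0},{"dx": 0.06,"dy": 0.0,"dz": 0.0,"rx": 0.0,"ry": 0.0,"rz": 0.0,"jaw": -1.0},{"dx": 0.08,"dy": 0.0,"dz": 0.0,"rx": 0.0,"ry": 0.0,"rz": 0.0,"jaw": -1.0},{"dx": 0.08,"dy": 0.0,"dz": 0.0,"rx": 0.0,"ry": 0.0,"rz": 0.0,"jaw": -1.0},{"dx": 0.08,"dy": 0.0,"dz": 0.0,"rx": 0.0,"ry": 0.0,"rz": 0.0,"jaw": -1.0}])

```text
time: 5.2
tool_pos: [564.4, -146.0, 129.3]
eef_rot: [3.142, -0.0, 0.031]
force: [0.9, 0.7, -6.3]
grip_width: 50.2
grasp_force: 52.7
```

move_arm(moves=[{"dx": 0.02,"dy": 0.0,"dz": 0.0,"rx": 0.0,"ry": 0.0,"rz": 0.0,"jaw": -1.0},{"dx": 0.04,"dy": 0.0,"dz": 0.0,"rx": 0.0,"ry": 0.0,"rz": 0.0,"jaw": -1.0},{"dx": 0.06,"dy": 0.0,"dz": 0.0,"rx": 0.0,"ry": 0.0,"rz": 0.0,"jaw": -1.0},{"dx": 0.06,"dy": 0.0,"dz": 0.0,"rx": 0.0,"ry": 0.0,"rz": 0.0,"jaw": -1.0},{"dx": 0.06,"dy": 0.0,"dz": 0.0,"rx": 0.0,"ry": 0.0,"rz": 0.0,"jaw": -1.0}])

```text
time: 5.62
tool_pos: [566.8, -145.9, 129.3]
eef_rot: [3.142, 0.0, 0.031]
force: [-0.0, -0.3, -5.2]
grip_width: 50.6
grasp_force: 52.7
```

move_arm(moves=[{"dx": 0.02,"dy": 0.0,"dz": 0.0,"rx": 0.0,"ry": 0.0,"rz": 0.0,"jaw": -1.0},{"dx": 0.04,"dy": 0.0,"dz": 0.0,"rx": 0.0,"ry": 0.0,"rz": 0.0,"jaw": -1.0},{"dx": 0.05,"dy": 0.0,"dz": 0.0,"rx": 0.0,"ry": 0.0,"rz": 0.0,"jaw": -1.0},{"dx": 0.05,"dy": 0.0,"dz": 0.0,"rx": 0.0,"ry": 0.0,"rz": 0.0,"jaw": -1.0},{"dx": 0.05,"dy": 0.0,"dz": 0.0,"rx": 0.0,"ry": 0.0,"rz": 0.0,"jaw": -1.0}])

```text
time: 6.03
tool_pos: [568.1, -145.9, 129.0]
eef_rot: [-3.142, 0.001, 0.03]
force: [-4.8, 0.3, -5.5]
grip_width: 50.3
grasp_force: 52.8
```

move_arm(moves=[{"dx": 0.02,"dy": 0.0,"dz": 0.0,"rx": 0.0,"ry": 0.0,"rz": 0.0,"jaw": -1.0},{"dx": 0.04,"dy": 0.0,"dz": 0.0,"rx": 0.0,"ry": 0.0,"rz": 0.0,"jaw": -1.0},{"dx": 0.04,"dy": 0.0,"dz": 0.0,"rx": 0.0,"ry": 0.0,"rz": 0.0,"jaw": -1.0},{"dx": 0.04,"dy": 0.0,"dz": 0.0,"rx": 0.0,"ry": 0.0,"rz": 0.0,"jaw": -1.0}])

```text
time: 6.37
tool_pos: [569.6, -145.9, 129.0]
eef_rot: [-3.142, 0.002, 0.03]
force: [-5.6, -1.1, -4.2]
grip_width: 50.5
grasp_force: 52.8
```

move_arm(moves=[{"dx": 0.03,"dy": 0.0,"dz": 0.0,"rx": 0.0,"ry": 0.0,"rz": 0.0,"jaw": -1.0},{"dx": 0.05,"dy": 0.0,"dz": 0.0,"rx": 0.0,"ry": 0.0,"rz": 0.0,"jaw": -1.0},{"dx": 0.05,"dy": 0.0,"dz": 0.0,"rx": 0.0,"ry": 0.0,"rz": 0.0,"jaw": -1.0},{"dx": 0.05,"dy": 0.0,"dz": 0.0,"rx": 0.0,"ry": 0.0,"rz": 0.0,"jaw": -1.0}])

```text
time: 6.7
tool_pos: [571.3, -145.9, 128.9]
eef_rot: [-3.142, 0.002, 0.03]
force: [-7.0, -0.4, -4.1]
grip_width: 50.3
grasp_force: 52.9
```

move_arm(moves=[{"dx": 0.03,"dy": 0.0,"dz": 0.0,"rx": 0.0,"ry": 0.0,"rz": 0.0,"jaw": -1.0},{"dx": 0.05,"dy": 0.0,"dz": 0.0,"rx": 0.0,"ry": 0.0,"rz": 0.0,"jaw": -1.0},{"dx": 0.05,"dy": 0.0,"dz": 0.0,"rx": 0.0,"ry": 0.0,"rz": 0.0,"jaw": -1.0},{"dx": 0.05,"dy": 0.0,"dz": 0.0,"rx": 0.0,"ry": 0.0,"rz": 0.0,"jaw": -1.0}])

```text
time: 7.03
tool_pos: [573.1, -145.8, 128.9]
eef_rot: [-3.142, 0.003, 0.03]
force: [-9.0, 0.4, -4.1]
grip_width: 50.4
grasp_force: 53.0
```

move_arm(moves=[{"dx": 0.02,"dy": 0.0,"dz": 0.0,"rx": 0.0,"ry": 0.0,"rz": 0.0,"jaw": -1.0},{"dx": 0.03,"dy": 0.0,"dz": 0.0,"rx": 0.0,"ry": 0.0,"rz": 0.0,"jaw": -1.0},{"dx": 0.03,"dy": 0.0,"dz": 0.0,"rx": 0.0,"ry": 0.0,"rz": 0.0,"jaw": -1.0},{"dx": 0.03,"dy": 0.0,"dz": 0.0,"rx": 0.0,"ry": 0.0,"rz": 0.0,"jaw": -1.0}])

```text
time: 7.37
tool_pos: [574.2, -145.8, 129.0]
eef_rot: [3.142, 0.003, 0.03]
force: [-8.7, -0.3, -2.9]
grip_width: 50.5
grasp_force: 53.0
```

move_arm(moves=[{"dx": 0.02,"dy": 0.0,"dz": 0.0,"rx": 0.0,"ry": 0.0,"rz": 0.0,"jaw": -1.0},{"dx": 0.02,"dy": 0.0,"dz": 0.0,"rx": 0.0,"ry": 0.0,"rz": 0.0,"jaw": -1.0},{"dx": 0.02,"dy": 0.0,"dz": 0.0,"rx": 0.0,"ry": 0.0,"rz": 0.0,"jaw": -1.0}])

```text
time: 7.62
tool_pos: [574.9, -145.8, 129.0]
eef_rot: [3.142, 0.003, 0.03]
force: [-10.3, 0.7, -1.6]
grip_width: 50.2
grasp_force: 53.1
```

Run:
```python
from station import env
for i in range(5):
    s=env.observe();print(s["tool_pos"],s["force"],s["ft_torque"]); env.grab_frame("side")
```

```text
[ 574.88812099 -145.81536377  128.98305   ] [-10.3095944    0.74500025  -1.58535013] [-0.01522081  2.01471823  0.08523203]
[ 574.89240699 -145.85406898  128.98960441] [-9.24975936  0.67605242 -1.97881722] [0.06676606 2.09107485 0.06329674]
[ 574.88060838 -145.83360839  129.00013229] [-9.14946496  0.4230672  -2.4645461 ] [0.04316803 1.99810254 0.06074418]
[ 574.89643015 -145.84985702  129.00270358] [-9.97973875  0.25404924 -1.49814896] [0.04253805 2.01310626 0.04044163]
[ 574.86960482 -145.8326206   128.98792177] [-9.38763531  0.02567072 -2.1459654 ] [-0.06470822  2.03495731  0.06269792]
```

move_arm(moves=[{"dx": 0.015,"dy": 0.0,"dz": 0.0,"rx": 0.0,"ry": 0.0,"rz": 0.0,"jaw": -1.0},{"dx": 0.015,"dy": 0.0,"dz": -0.03,"rx": 0.0,"ry": 0.0,"rz": 0.0,"jaw": -1.0},{"dx": 0.015,"dy": 0.0,"dz": -0.06,"rx": 0.0,"ry": 0.0,"rz": 0.0,"jaw": -1.0},{"dx": 0.015,"dy": 0.0,"dz": -0.06,"rx": 0.0,"ry": 0.0,"rz": 0.0,"jaw": -1.0},{"dx": 0.015,"dy": 0.0,"dz": -0.06,"rx": 0.0,"ry": 0.0,"rz": 0.0,"jaw": -1.0}])

```text
time: 8.28
tool_pos: [574.7, -145.8, 130.3]
eef_rot: [-3.141, 0.005, 0.03]
force: [-10.1, -0.7, -7.5]
grip_width: 50.2
grasp_force: 54.0
```

move_arm(moves=[{"dx": 0.0,"dy": 0.0,"dz": -0.02,"rx": 0.0,"ry": 0.0,"rz": 0.0,"jaw": -1.0},{"dx": 0.0,"dy": 0.0,"dz": -0.04,"rx": 0.0,"ry": 0.0,"rz": 0.0,"jaw": -1.0},{"dx": 0.0,"dy": 0.0,"dz": -0.05,"rx": 0.0,"ry": 0.0,"rz": 0.0,"jaw": -1.0},{"dx": 0.0,"dy": 0.0,"dz": -0.05,"rx": 0.0,"ry": 0.0,"rz": 0.0,"jaw": -1.0}])

```text
time: 8.62
tool_pos: [574.8, -145.7, 132.2]
eef_rot: [-3.141, 0.005, 0.03]
force: [-9.6, 0.7, -9.5]
grip_width: 50.1
grasp_force: 53.9
```

move_arm(moves=[{"dx": 0.01,"dy": 0.0,"dz": -0.02,"rx": 0.0,"ry": 0.0,"rz": 0.0,"jaw": -1.0},{"dx": 0.01,"dy": 0.0,"dz": -0.03,"rx": 0.0,"ry": 0.0,"rz": 0.0,"jaw": -1.0},{"dx": 0.01,"dy": 0.0,"dz": -0.03,"rx": 0.0,"ry": 0.0,"rz": 0.0,"jaw": -1.0},{"dx": 0.01,"dy": 0.0,"dz": -0.03,"rx": 0.0,"ry": 0.0,"rz": 0.0,"jaw": -1.0}])

```text
time: 8.95
tool_pos: [575.2, -145.8, 133.5]
eef_rot: [-3.141, 0.005, 0.03]
force: [-9.0, 1.5, -9.1]
grip_width: 50.2
grasp_force: 53.9
```

move_arm(moves=[{"dx": 0.0,"dy": 0.0,"dz": -0.02,"rx": 0.0,"ry": 0.0,"rz": 0.0,"jaw": -1.0},{"dx": 0.0,"dy": 0.0,"dz": -0.04,"rx": 0.0,"ry": 0.0,"rz": 0.0,"jaw": -1.0},{"dx": 0.0,"dy": 0.0,"dz": -0.06,"rx": 0.0,"ry": 0.0,"rz": 0.0,"jaw": -1.0},{"dx": 0.0,"dy": 0.0,"dz": -0.06,"rx": 0.0,"ry": 0.0,"rz": 0.0,"jaw": -1.0}])

```text
time: 9.28
tool_pos: [575.5, -145.7, 136.1]
eef_rot: [-3.141, 0.004, 0.03]
force: [-8.7, 0.0, -7.6]
grip_width: 50.1
grasp_force: 53.9
```

Past the nose's underside; keep rising in small steps.

move_arm(moves=[{"dx": 0.0,"dy": 0.0,"dz": -0.03,"rx": 0.0,"ry": 0.0,"rz": 0.0,"jaw": -1.0},{"dx": 0.0,"dy": 0.0,"dz": -0.06,"rx": 0.0,"ry": 0.0,"rz": 0.0,"jaw": -1.0},{"dx": 0.0,"dy": 0.0,"dz": -0.09,"rx": 0.0,"ry": 0.0,"rz": 0.0,"jaw": -1.0},{"dx": 0.0,"dy": 0.0,"dz": -0.1,"rx": 0.0,"ry": 0.0,"rz": 0.0,"jaw": -1.0},{"dx": 0.0,"dy": 0.0,"dz": -0.1,"rx": 0.0,"ry": 0.0,"rz": 0.0,"jaw": -1.0}])

```text
time: 9.7
tool_pos: [575.8, -145.7, 140.3]
eef_rot: [-3.141, 0.004, 0.03]
force: [-8.3, -0.2, -7.3]
grip_width: 50.3
grasp_force: 54.0
```

move_arm(moves=[{"dx": 0.0,"dy": 0.0,"dz": -0.04,"rx": 0.0,"ry": 0.0,"rz": 0.0,"jaw": -1.0},{"dx": 0.0,"dy": 0.0,"dz": -0.08,"rx": 0.0,"ry": 0.0,"rz": 0.0,"jaw": -1.0},{"dx": 0.0,"dy": 0.0,"dz": -0.12,"rx": 0.0,"ry": 0.0,"rz": 0.0,"jaw": -1.0},{"dx": 0.0,"dy": 0.0,"dz": -0.16,"rx": 0.0,"ry": 0.0,"rz": 0.0,"jaw": -1.0},{"dx": 0.0,"dy": 0.0,"dz": -0.16,"rx": 0.0,"ry": 0.0,"rz": 0.0,"jaw": -1.0},{"dx": 0.0,"dy": 0.0,"dz": -0.16,"rx": 0.0,"ry": 0.0,"rz": 0.0,"jaw": -1.0}])

```text
time: 10.2
tool_pos: [578.1, -145.6, 148.1]
eef_rot: [3.141, -0.002, 0.031]
force: [-0.6, 0.3, -5.8]
grip_width: 50.3
grasp_force: 54.3
```

move_arm(moves=[{"dx": 0.0,"dy": 0.0,"dz": -0.06,"rx": 0.0,"ry": 0.0,"rz": 0.0,"jaw": -1.0},{"dx": 0.0,"dy": 0.0,"dz": -0.12,"rx": 0.0,"ry": 0.0,"rz": 0.0,"jaw": -1.0},{"dx": 0.0,"dy": 0.0,"dz": -0.18,"rx": 0.0,"ry": 0.0,"rz": 0.0,"jaw": -1.0},{"dx": 0.0,"dy": 0.0,"dz": -0.18,"rx": 0.0,"ry": 0.0,"rz": 0.0,"jaw": -1.0},{"dx": 0.0,"dy": 0.0,"dz": -0.18,"rx": 0.0,"ry": 0.0,"rz": 0.0,"jaw": -1.0}])

```text
time: 10.62
tool_pos: [577.7, -145.6, 155.3]
eef_rot: [3.141, -0.001, 0.031]
force: [-0.0, 0.4, -6.7]
grip_width: 50.2
grasp_force: 54.3
```

move_arm(moves=[{"dx": -0.06,"dy": 0.0,"dz": 0.0,"rx": 0.0,"ry": 0.0,"rz": 0.0,"jaw": -1.0},{"dx": -0.12,"dy": 0.0,"dz": 0.0,"rx": 0.0,"ry": 0.0,"rz": 0.0,"jaw": -1.0},{"dx": -0.18,"dy": 0.0,"dz": 0.0,"rx": 0.0,"ry": 0.0,"rz": 0.0,"jaw": -1.0},{"dx": -0.24,"dy": 0.0,"dz": 0.0,"rx": 0.0,"ry": 0.0,"rz": 0.0,"jaw": -1.0},{"dx": -0.3,"dy": 0.0,"dz": 0.0,"rx": 0.0,"ry": 0.0,"rz": 0.0,"jaw": -1.0},{"dx": -0.36,"dy": 0.0,"dz": 0.0,"rx": 0.0,"ry": 0.0,"rz": 0.0,"jaw": -1.0},{"dx": -0.42,"dy": 0.0,"dz": 0.0,"rx": 0.0,"ry": 0.0,"rz": 0.0,"jaw": -1.0}])

```text
time: 11.2
tool_pos: [560.3, -146.1, 155.0]
eef_rot: [3.141, -0.0, 0.03]
force: [0.1, 0.4, -5.5]
grip_width: 50.1
grasp_force: 54.2
```

move_arm(moves=[{"dx": -0.2,"dy": 0.0,"dz": 0.0,"rx": 0.0,"ry": 0.0,"rz": 0.0,"jaw": -1.0},{"dx": -0.4,"dy": 0.0,"dz": 0.0,"rx": 0.0,"ry": 0.0,"rz": 0.0,"jaw": -1.0},{"dx": -0.6,"dy": 0.0,"dz": 0.0,"rx": 0.0,"ry": 0.0,"rz": 0.0,"jaw": -1.0},{"dx": -0.8,"dy": 0.0,"dz": 0.0,"rx": 0.0,"ry": 0.0,"rz": 0.0,"jaw": -1.0},{"dx": -1.0,"dy": 0.0,"dz": 0.0,"rx": 0.0,"ry": 0.0,"rz": 0.0,"jaw": -1.0},{"dx": -1.3,"dy": 0.0,"dz": 0.0,"rx": 0.0,"ry": 0.0,"rz": 0.0,"jaw": -1.0},{"dx": -1.6,"dy": 0.0,"dz": 0.0,"rx": 0.0,"ry": 0.0,"rz": 0.0,"jaw": -1.0},{"dx": -1.9,"dy": 0.0,"dz": 0.0,"rx": 0.0,"ry": 0.0,"rz": 0.0,"jaw": -1.0},{"dx": -2.2,"dy": 0.0,"dz": 0.0,"rx": 0.0,"ry": 0.0,"rz": 0.0,"jaw": -1.0},{"dx": -2.2,"dy": 0.0,"dz": 0.0,"rx": 0.0,"ry": 0.0,"rz": 0.0,"jaw": -1.0}])

```text
time: 12.03
tool_pos: [470.2, -149.3, 155.0]
eef_rot: [3.141, 0.001, 0.029]
force: [-0.7, -0.3, -5.4]
grip_width: 50.4
grasp_force: 54.2
```

Run:
```python
from h import *
g=load("side");f=load("scene")
# caul candidates from wrist image w1? use scene too
for i,q in enumerate([(310,190),(372,192),(340,165),(345,215)]):print(plane(f,q,51).round(1))
a=crop(f,295,145,90,85,5);b=crop(g,225,250,100,65,3.5) if 0 else crop(g,225,252,100,62,3)
im=np.zeros((600,800,3),np.uint8);im[:425,:450]=a;im[:186,480:780]=b
cv2.imwrite("pics/c3.png",np.clip(im.astype(int)*1.8,0,255).astype(np.uint8))
```

```text
[532.  115.8  51. ]
[635.1 217.6  51. ]
[526.9 225.6  51. ]
[637.  121.2  51. ]
```

View pics/c3.png

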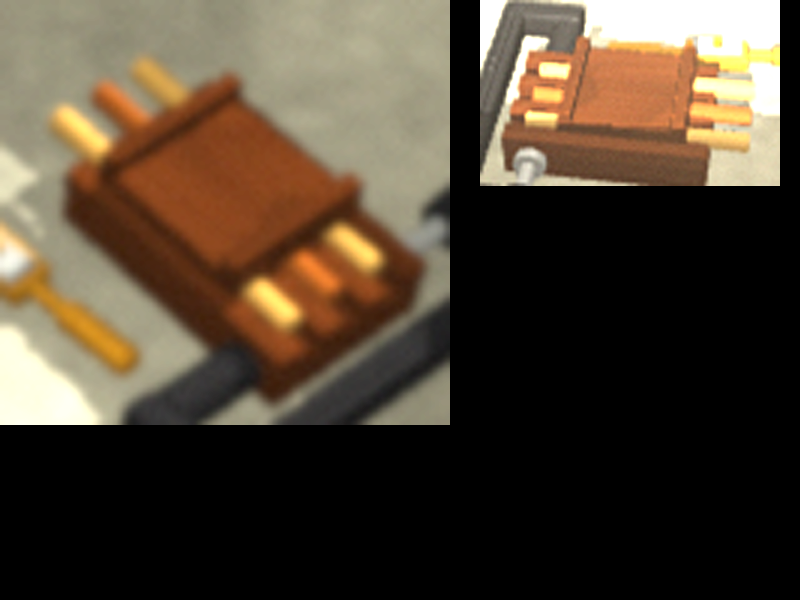

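Run:
```python
from h import *
f=load("scene")
q=lambda x,y:(295+x/5,145+y/5)
P=[plane(f,q(*p),61) for p in((103,160),(235,78),(358,183),(222,270))];print(*[p.round(1) for p in P],np.mean(P,0))
P=[plane(f,q(*p),51) for p in((118,172),(240,97))];print(*[p.round(1) for p in P])
w=load("w1");print(plane(w,(0,70),36))
```

```text
[518.6 147.6  61. ] [525.9 232.3  61. ] [610.2 225.1  61. ] [601.8 139.6  61. ] [564.14167549 186.1459886   61.        ]
[523.2 154.2  51. ] [530.6 232.4  51. ]
[640.79456486 127.25554435  36.        ]
```

move_arm(moves=[{"dx": 0.0,"dy": -0.3,"dz": -0.2,"rx": 0.0,"ry": 0.0,"rz": 0.0,"jaw": -1.0},{"dx": 0.0,"dy": -0.8,"dz": -0.4,"rx": 0.0,"ry": 0.0,"rz": 0.0,"jaw": -1.0},{"dx": 0.2,"dy": -1.5,"dz": -0.6,"rx": 0.0,"ry": 0.0,"rz": 0.0,"jaw": -1.0},{"dx": 0.4,"dy": -2.2,"dz": -0.75,"rx": 0.0,"ry": 0.0,"rz": 0.0,"jaw": -1.0},{"dx": 0.7,"dy": -2.9,"dz": -0.75,"rx": 0.0,"ry": 0.0,"rz": 0.0,"jaw": -1.0},{"dx": 1.0,"dy": -3.6,"dz": -0.75,"rx": 0.0,"ry": 0.0,"rz": 0.0,"jaw": -1.0},{"dx": 1.3,"dy": -4.3,"dz": -0.75,"rx": 0.0,"ry": 0.0,"rz": 0.0,"jaw": -1.0},{"dx": 1.6,"dy": -5.0,"dz": -0.75,"rx": 0.0,"ry": 0.0,"rz": 0.0,"jaw": -1.0},{"dx": 1.8,"dy": -5.5,"dz": -0.75,"rx": 0.0,"ry": 0.0,"rz": 0.0,"jaw": -1.0},{"dx": 1.8,"dy": -5.5,"dz": -0.75,"rx": 0.0,"ry": 0.0,"rz": 0.0,"jaw": -1.0}])

```text
time: 12.87
tool_pos: [538.6, 80.3, 185.6]
eef_rot: [-3.138, -0.002, 0.037]
force: [-0.9, 0.2, -5.4]
grip_width: 50.2
grasp_force: 54.5
```

move_arm(moves=[{"dx": 0.2,"dy": -0.7,"dz": 0.0,"rx": 0.0,"ry": 0.0,"rz": 0.0,"jaw": -1.0},{"dx": 0.4,"dy": -1.4,"dz": 0.0,"rx": 0.0,"ry": 0.0,"rz": 0.0,"jaw": -1.0},{"dx": 0.6,"dy": -2.1,"dz": 0.0,"rx": 0.0,"ry": 0.0,"rz": 0.0,"jaw": -1.0},{"dx": 0.62,"dy": -2.6,"dz": 0.0,"rx": 0.0,"ry": 0.0,"rz": 0.0,"jaw": -1.0},{"dx": 0.62,"dy": -2.6,"dz": 0.0,"rx": 0.0,"ry": 0.0,"rz": 0.0,"jaw": -1.0},{"dx": 0.62,"dy": -2.6,"dz": 0.0,"rx": 0.0,"ry": 0.0,"rz": 0.0,"jaw": -1.0},{"dx": 0.62,"dy": -2.6,"dz": 0.0,"rx": 0.0,"ry": 0.0,"rz": 0.0,"jaw": -1.0},{"dx": 0.62,"dy": -2.6,"dz": 0.0,"rx": 0.0,"ry": 0.0,"rz": 0.0,"jaw": -1.0}])

```text
time: 13.53
tool_pos: [559.7, 177.0, 185.1]
eef_rot: [3.141, -0.0, 0.029]
force: [1.0, -0.4, -5.7]
grip_width: 50.2
grasp_force: 55.1
```

Run:
```python
from station import env
from h import *
s=env.observe();print(s["tool_pos"],s["eef_rot"],s["force"])
for n in("wrist","side"):
    f=env.grab_frame(n);pickle.dump(f,open(n+"3.pkl","wb"))
w=load("wrist3");g=load("side3")
im=np.zeros((600,800,3),np.uint8)
im[:315,:420]=cv2.resize(w["pixels"][:,:,::-1],(420,315))
im[:600,420:800]=crop(g,225,160,95,150,4)
im[315:600,:420]=crop(w,140,30,280,190,1.5)
cv2.imwrite("pics/c4.png",np.clip(im.astype(int)*1.6,0,255).astype(np.uint8))
```

```text
[559.74131998 176.97045885 185.06194281] [ 3.14091867e+00 -2.25280416e-04  2.90335325e-02] [ 0.9548184  -0.38874738 -5.70429787]
```

View pics/c4.png

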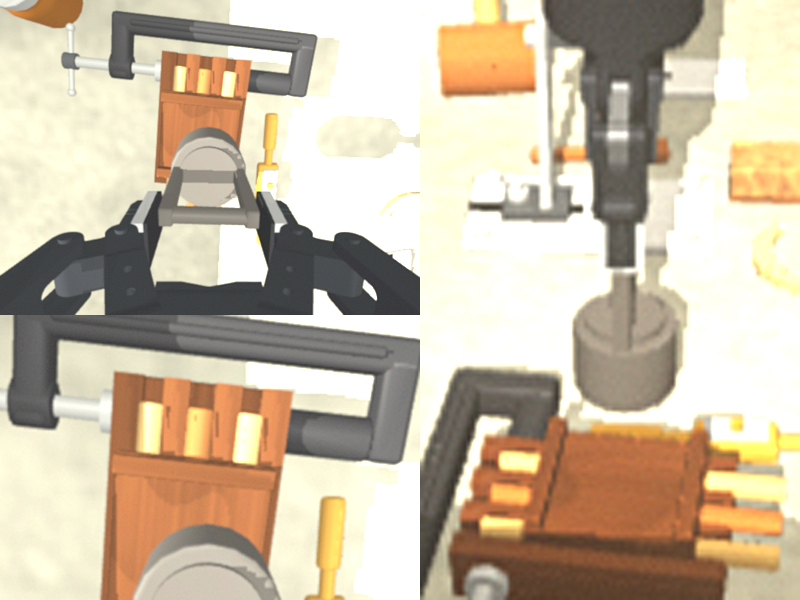

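Run:
```python
from h import *
w=load("wrist3");g=load("side3")
q=lambda x,y:(140+x/1.5,30+(y-315)/1.5)
A=plane(w,q(110,456),61);B=plane(w,q(277,467),61);print(A,B,np.linalg.norm(A-B));m=(A+B)/2
d=(A-B)/np.linalg.norm(A-B);n=np.array([d[1],-d[0],0]);print("yaw",np.arctan2(-d[0],d[1]),"center",m-47*n)
A=plane(w,q(108,473),61);B=plane(w,q(275,487),61);print("inner",(A+B)/2-37*n)
# cylinder extents in side: cols
c=lambda x,y:(225+(x-420)/4,160+y/4)
for zz in(115,):
  print(plane(g,c(573,365),zz),plane(g,c(680,365),zz))
# leg bar top in wrist
print("bar",plane(w,(210*560/420,215*560/420),227))
print("bottom centre if under tcp, proj side",proj(g,[559.7,177,116]))
```

```text
[609.14382881 228.5037918   61.        ] [606.04560865 143.61817133  61.        ] 84.9421422485407
yaw -0.03648256865698969 center [560.62599324 187.77528195  61.        ]
inner [561.291246   188.20147733  61.        ]
[588.1957197  162.30430538 115.        ] [529.4087084  158.85056719 115.        ]
bar [561.2382342  177.43663108 227.        ]
bottom centre if under tcp, proj side [275.74801239 255.71835602]
```

move_arm(moves=[{"dx": 0.04,"dy": -0.26,"dz": 0.0,"rx": 0.0,"ry": 0.0,"rz": 0.0,"jaw": -1.0},{"dx": 0.04,"dy": -0.26,"dz": 0.2,"rx": 0.0,"ry": 0.0,"rz": 0.0,"jaw": -1.0},{"dx": 0.04,"dy": -0.26,"dz": 0.5,"rx": 0.0,"ry": 0.0,"rz": 0.0,"jaw": -1.0},{"dx": 0.04,"dy": -0.26,"dz": 0.8,"rx": 0.0,"ry": 0.0,"rz": 0.0,"jaw": -1.0},{"dx": 0.04,"dy": -0.26,"dz": 1.0,"rx": 0.0,"ry": 0.0,"rz": 0.0,"jaw": -1.0},{"dx": 0.04,"dy": -0.26,"dz": 1.2,"rx": 0.0,"ry": 0.0,"rz": 0.0,"jaw": -1.0},{"dx": 0.04,"dy": -0.26,"dz": 1.35,"rx": 0.0,"ry": 0.0,"rz": 0.0,"jaw": -1.0},{"dx": 0.04,"dy": -0.26,"dz": 1.45,"rx": 0.0,"ry": 0.0,"rz": 0.0,"jaw": -1.0},{"dx": 0.04,"dy": -0.26,"dz": 1.45,"rx": 0.0,"ry": 0.0,"rz": 0.0,"jaw": -1.0},{"dx": 0.04,"dy": -0.26,"dz": 1.45,"rx": 0.0,"ry": 0.0,"rz": 0.0,"jaw": -1.0}])

```text
time: 14.47
tool_pos: [560.9, 188.5, 127.0]
eef_rot: [-3.142, -0.0, 0.03]
force: [0.2, 0.5, -4.6]
grip_width: 50.3
grasp_force: 55.1
```

Run:
```python
from station import env
from h import *
s=env.observe();print(s["tool_pos"],s["eef_rot"],s["force"])
for n in("scene","side"):
    f=env.grab_frame(n);pickle.dump(f,open(n+"4.pkl","wb"))
w=load("scene4");g=load("side4")
im=np.zeros((600,800,3),np.uint8)
im[:600,:400]=crop(w,290,115,100,150,4)
im[:600,400:800]=crop(g,225,180,80,120,5)
cv2.imwrite("pics/c5.png",np.clip(im.astype(int)*1.6,0,255).astype(np.uint8))
```

```text
[560.87224516 188.46066908 127.0180476 ] [-3.14156554e+00 -9.13259211e-05  3.04049374e-02] [ 0.1519576   0.50108963 -4.61970125]
```

View pics/c5.png

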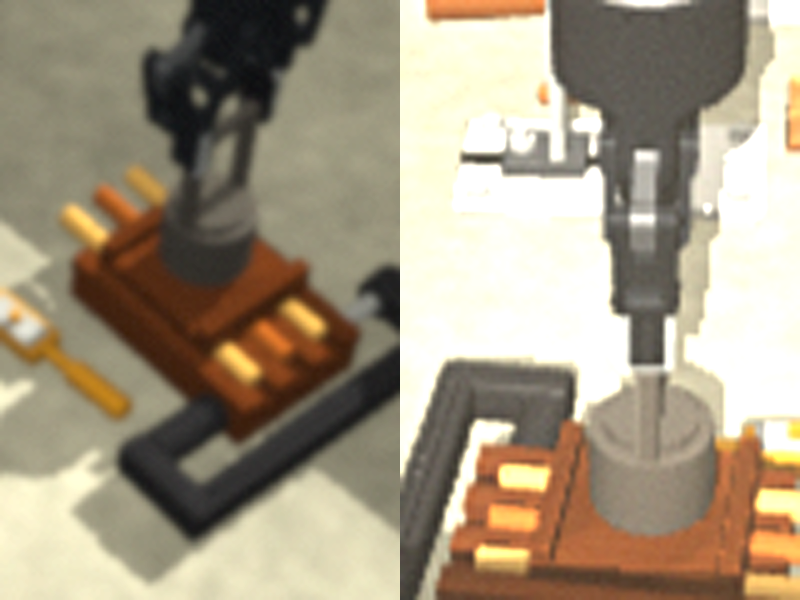

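move_arm(moves=[{"dx": 0.0,"dy": 0.0,"dz": 0.03,"rx": 0.0,"ry": 0.0,"rz": 0.0,"jaw": -1.0},{"dx": 0.0,"dy": 0.0,"dz": 0.06,"rx": 0.0,"ry": 0.0,"rz": 0.0,"jaw": -1.0},{"dx": 0.0,"dy": 0.0,"dz": 0.09,"rx": 0.0,"ry": 0.0,"rz": 0.0,"jaw": -1.0},{"dx": 0.0,"dy": 0.0,"dz": 0.12,"rx": 0.0,"ry": 0.0,"rz": 0.0,"jaw": -1.0},{"dx": 0.0,"dy": 0.0,"dz": 0.14,"rx": 0.0,"ry": 0.0,"rz": 0.0,"jaw": -1.0},{"dx": 0.0,"dy": 0.0,"dz": 0.14,"rx": 0.0,"ry": 0.0,"rz": 0.0,"jaw": -1.0},{"dx": 0.0,"dy": 0.0,"dz": 0.14,"rx": 0.0,"ry": 0.0,"rz": 0.0,"jaw": -1.0}])

```text
time: 15.15
tool_pos: [560.7, 188.4, 121.2]
eef_rot: [3.141, 0.0, 0.031]
force: [-0.1, -0.9, -4.9]
grip_width: 50.3
grasp_force: 55.1
```

move_arm(moves=[{"dx": 0.0,"dy": 0.0,"dz": 0.02,"rx": 0.0,"ry": 0.0,"rz": 0.0,"jaw": -1.0},{"dx": 0.0,"dy": 0.0,"dz": 0.04,"rx": 0.0,"ry": 0.0,"rz": 0.0,"jaw": -1.0},{"dx": 0.0,"dy": 0.0,"dz": 0.05,"rx": 0.0,"ry": 0.0,"rz": 0.0,"jaw": -1.0},{"dx": 0.0,"dy": 0.0,"dz": 0.05,"rx": 0.0,"ry": 0.0,"rz": 0.0,"jaw": -1.0}])

```text
time: 15.48
tool_pos: [560.7, 188.4, 119.2]
eef_rot: [3.141, 0.0, 0.031]
force: [0.1, 0.8, -5.9]
grip_width: 50.6
grasp_force: 55.1
```

move_arm(moves=[{"dx": 0.0,"dy": 0.0,"dz": 0.02,"rx": 0.0,"ry": 0.0,"rz": 0.0,"jaw": -1.0},{"dx": 0.0,"dy": 0.0,"dz": 0.04,"rx": 0.0,"ry": 0.0,"rz": 0.0,"jaw": -1.0},{"dx": 0.0,"dy": 0.0,"dz": 0.05,"rx": 0.0,"ry": 0.0,"rz": 0.0,"jaw": -1.0},{"dx": 0.0,"dy": 0.0,"dz": 0.05,"rx": 0.0,"ry": 0.0,"rz": 0.0,"jaw": -1.0}])

```text
time: 15.82
tool_pos: [561.5, 188.7, 118.7]
eef_rot: [-3.142, -0.002, 0.031]
force: [-1.5, -0.9, 5.4]
grip_width: 50.5
grasp_force: 56.1
```

move_arm(moves=[{"dx": 0.0,"dy": 0.0,"dz": -0.02,"rx": 0.0,"ry": 0.0,"rz": 0.0,"jaw": -1.0},{"dx": 0.0,"dy": 0.0,"dz": -0.02,"rx": 0.0,"ry": 0.0,"rz": 0.0,"jaw": 0.2},{"dx": 0.0,"dy": 0.0,"dz": -0.02,"rx": 0.0,"ry": 0.0,"rz": 0.0,"jaw": 0.3},{"dx": 0.0,"dy": 0.0,"dz": -0.02,"rx": 0.0,"ry": 0.0,"rz": 0.0,"jaw": 0.5},{"dx": 0.0,"dy": 0.0,"dz": -0.02,"rx": 0.0,"ry": 0.0,"rz": 0.0,"jaw": 0.8},{"dx": 0.0,"dy": 0.0,"dz": -0.02,"rx": 0.0,"ry": 0.0,"rz": 0.0,"jaw": 0.8},{"dx": 0.0,"dy": 0.0,"dz": -0.02,"rx": 0.0,"ry": 0.0,"rz": 0.0,"jaw": 0.8}])

```text
time: 16.4
tool_pos: [560.9, 188.5, 118.2]
eef_rot: [-3.142, -0.0, 0.03]
force: [-0.9, -0.0, 0.8]
grip_width: 76.8
grasp_force: 0.0
```

move_arm(moves=[{"dx": 0.0,"dy": 0.0,"dz": -0.2,"rx": 0.0,"ry": 0.0,"rz": 0.0,"jaw": 0.8},{"dx": 0.0,"dy": 0.0,"dz": -0.5,"rx": 0.0,"ry": 0.0,"rz": 0.0,"jaw": 0.8},{"dx": 0.0,"dy": 0.0,"dz": -0.9,"rx": 0.0,"ry": 0.0,"rz": 0.0,"jaw": 0.8},{"dx": 0.0,"dy": 0.0,"dz": -1.4,"rx": 0.0,"ry": 0.0,"rz": 0.0,"jaw": 0.8},{"dx": 0.0,"dy": 0.0,"dz": -1.9,"rx": 0.0,"ry": 0.0,"rz": 0.0,"jaw": 0.8},{"dx": 0.0,"dy": 0.0,"dz": -2.3,"rx": 0.0,"ry": 0.0,"rz": 0.0,"jaw": 0.8},{"dx": 0.0,"dy": 0.0,"dz": -2.5,"rx": 0.0,"ry": 0.0,"rz": 0.0,"jaw": 0.8},{"dx": 0.0,"dy": 0.0,"dz": -2.5,"rx": 0.0,"ry": 0.0,"rz": 0.0,"jaw": 0.8},{"dx": 0.0,"dy": 0.0,"dz": -2.5,"rx": 0.0,"ry": 0.0,"rz": 0.0,"jaw": 0.8}])

```text
time: 17.15
tool_pos: [560.8, 188.5, 218.3]
eef_rot: [3.142, -0.001, 0.03]
force: [0.6, 0.3, -0.8]
grip_width: 76.9
grasp_force: 0.0
```

Run:
```python
from station import env
from h import *
w=env.grab_frame("wrist");g=env.grab_frame("side")
im=np.zeros((600,800,3),np.uint8)
im[:600,400:800]=crop(g,225,180,80,120,5)
im[:300,:400]=cv2.resize(w["pixels"][:,:,::-1],(400,300))
cv2.imwrite("pics/c6.png",np.clip(im.astype(int)*1.6,0,255).astype(np.uint8))
```

```text
(no output)
```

View pics/c6.png

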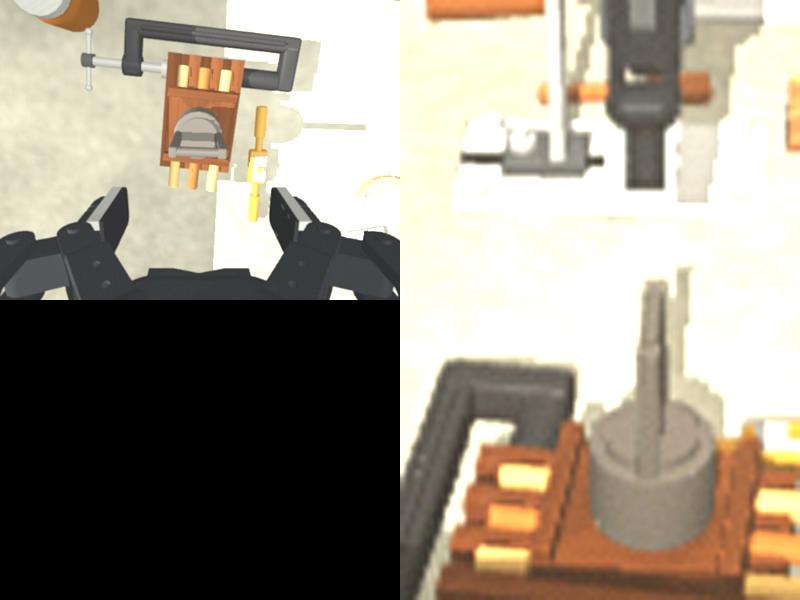

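The weight stands upright between the battens (side view: its base spans columns 590–715 of the crop, between the battens), and the gripper is well clear above it.

```bash
python3 -c "
from station import env
print(env.finish_job())"
```

```text
the job is handed in; nothing more can be done
None
```

The press weight is off its hook and standing upright, released, between the battens at about the middle of the caul board. The job is handed in, but no verdict came back; my last force and camera readings showed no limit exceeded.

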